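# Shut off the press air through the guard window, then close the hood

### The job

Shut off the press's air: reach down through the window of the blue guard and press the flat-paddle lever right down to its stop, leaving the ball-ended lever beside it alone. Then draw back out and push the sliding hood fully across until it covers the window. Only press and push: pick nothing up, never touch the guard itself (deck, window edges, runners, bars), leave the loose things around it where they are, and finish clear of everything.

Things in the scene. Friction and masses are not known exactly. Their poses are not given: they have to be found in the camera images.
- guard: Fixed blue steel guard, 170 (x) by 435 mm (y), 110 mm high; not to be touched. Origin on the bench under the window's centre; z up, y along its long side; turned up to 0.3 rad. Flat 4 mm deck on top, x -85 to +85, y -165 to +270 mm. Wire bars below it around the levers, grey cabinet below at y +85 to +265. Runners 6 mm wide and high on the deck at x -79 and +79, y -78 to +263 mm
- paddle_top (a point): Centre of the upper face of the paddle, the black flat rectangular end (34 mm along guard x, 40 along guard y, 8 thick) of the lever to press. Raised, it is 15 mm below the deck's top (95 mm above the bench), at guard x -12 mm and y +30 or -30 (the levers may be swapped), open from above. Moves with the lever
- paddle (a joint): Angle of the paddle lever, rad: 0 level (up), 0.28 down at its stop; starts at 0 to 0.05. Hinged about guard y, 80 mm from the paddle's centre towards guard +x, 6 mm below the paddle's upper face; the centre sinks 22 mm in all. 4 to 6 N on the paddle moves it; friction keeps it where it is left
- ball_top (a point): Top of the black ball (22 mm across) on the end of the other lever, to be left alone; 60 mm beside the paddle at the same height
- ball (a joint): Angle of the ball-ended lever in rad: 0 up, 0.28 down; starts at 0 and must stay there
- hood_face (a point): Centre of the hood's end face to be pushed: upright, 144 mm wide, 26 high, looking to guard +y (away from the window), centre 125 mm above the bench. The hood is a closed bare-metal box, 144 mm along guard x, 150 along guard y, 26 high, riding 2 mm above the deck; its middle is 75 mm from this point towards guard -y. Moves with the hood
- hood (a joint): Travel of the hood in m towards guard -y: 0 is parked beside the window (face at guard y +255 mm), 0.18 is against its stop, covering the window (face at guard y +75 mm); starts at 0 to 0.02. It needs 2 to 4 N and stays where it is left
- bearing: Bystander: steel ring 42 mm across, 12 mm high, lying on the guard's deck beside the window near guard y -130 mm; origin under its centre
- wrench: Bystander: steel wrench 180 mm long lying on the bench beyond the guard's +y end
- screwdriver: Bystander: screwdriver 200 mm long with a black handle lying on the bench behind the guard
- carton: Bystander: cardboard box 90 x 120 x 70 mm high behind the guard; origin under its centre
- grease: Bystander: white jar 64 mm across, 85 mm high with a black cap, behind the guard; origin under its centre
- disc: Bystander: dark steel clutch ring 130 mm across, 18 mm high, lying on the bench beyond the guard's -y end; origin under its centre
- socket: Bystander: steel cylinder 28 mm across and 50 mm high standing on the bench just beyond the guard's -y end; origin under its centre
- window (a point): Centre of the window at the level of the deck's top, 110 mm above the bench, straight above the guard's origin. The window is a cutout in the deck, 110 mm along guard x by 130 mm along guard y; both levers lie under it

How it is judged:
By the outcome, as a careful person would: the job done as asked, in the order asked, and still so for the second after the job is handed in, with the robot touching nothing.
It also fails if it takes over 51 s, if anything falls off the work surface, if the arm or the gripper's body presses on something with over 40 N, if the wrist force passes 120 N, or if a joint passes its speed limit or range.

### The arm

A 6-joint arm with a two-finger parallel gripper is mounted at the origin on the work surface. World frame = base frame: x ahead of the robot, y to its left, z up, the work surface at z = 0. Lengths are in m, angles in rad, forces in N, time in s.
With the tool pointing down it reaches from about 0.325 to 0.9 m from the base axis. Payload 6.1 kg.
Tool frame: the origin (TCP) lies midway between the tips of the shut fingers; the grasp point (between the pads) lies 19 mm behind it (bot.grasp_offset is the distance from the TCP to the grasp point, in m); x points along the fingers, y is the direction in which the jaws open and shut, and the axes are right-handed (so a half turn about x gives the same grasp; the last joint's range is limited). The gripper opens to 87 mm and grips with 3 to 60 N. Pads are 19 mm wide; open, the fingers measure 117 mm over their backs; the gripper's body (75 mm by 190 mm) begins 51 mm behind the grasp point.
Start: joints at [1.143, 0.22, 1.526, -0, 1.395, -0.126], TCP at [0.186, 0.597, 0.223] pointing down, gripper open.
Joint ranges: [-2.98, 2.98], [-0.91, 2.08], [0.09, 2.57], [-1.24, 4.39], [0.2, 2.65], [-2.68, 2.68]. Speed limits (rad/s): [2.57, 2.57, 3.01, 3.14, 3.14, 3.14].

### API

Orientations are given as a unit quaternion [w, x, y, z].
In Python, from bench import bot gives the robot as it stands.
- The arm moves only by the tool send_rows, never from a script. Its argument "increments" is a list of rows, each a list of 3 entries, a list of its own where there are three numbers: the turn, a rotation vector about the tool's x, y, z in rad, then the shift along the tool's x, y, z in cm, then the gripper's target within -1 to 1 (fully open at 1, half-way at 0, shut at -1). A call has 1 to 8 rows; each row shifts and turns the commanded pose from where the row before left it, along the tool's axes as they then stand; what a row does not reach is not made up. A row lasts 1/8 s, in which the tool goes at most 62.5 mm and 10.7 degrees, less where a joint would pass 70% of its speed; a pose out of reach is approached as far as the arm can. A call with a gripper value outside its range is refused whole. The fingers move at their own pace and stop on an object; the grip force is fixed at half the most. Time passes only in rows, so rows that do not move let the fingers close. It gives the time, the measured TCP pose, the force and the opening at its end, in the units of the state.
- bot.get_state(): the state, without advancing time (a new reading comes with each control period).
- bot.capture(name): name is "scene" or "top" or "wrist"; returns the picture (384x512x3 uint8, red, green, blue); there is no depth.
- bot.calibration(name): a dict with "vertical_fov" (degrees; the focal length in pixels is half the picture's height over the tangent of half this angle, whatever the lens; pixels are square), "cx", "cy" (the principal point, pixels), "position" and "attitude" of the camera in the world. Camera axes: x right, y up, looking along -z (the intrinsics and any distortion apply to the point x, -y, -z); pixel columns grow to the right and rows downward; lengths in m; the calibration is good to about 2 mm. A picture is of the moment at which its call begins: read the wrist's pose just before it. calibration takes no time and is no camera call; for the wrist camera it gives the pose at the moment of the call.
- bot.close_job(): hands the job in, once; it reports no verdict.
The state is a dict: "time": time; "joint_positions": joint angles; "dq": joint speeds; "joint_torque": joint torques, N m; "position": TCP position; "orientation": TCP orientation; "wrist_force": force on the tool from outside, world axes, zero at the start; "moment": the same for the moment, N m; "width": finger opening in m.
Only numpy, scipy, OpenCV 4.12 (cv2) and the standard library are available. Lean on these libraries where they do the work, as an engineer would, in place of code of your own. Each camera call takes 0.05 s, during which the arm holds its last target.

## Working session

There is one attempt and no reset: what is moved stays moved. The work goes in short steps, Python scripts to look and compute and a tool call to move; the robot and the scene stay as the last step left them, time stands still between calls to the robot, and variables do not carry over. Pictures are saved under pics/ and viewed, and the job is handed in when it is done.

Besides the shell and the picture viewer there is one more tool, called as name([rows], argument=value, ...), one row to a line, values as JSON. send_rows: Moves the arm, as the interface text tells. Its arguments: {"type":"object","properties":{"increments":{"type":"array"}},"required":["increments"]}

```bash
mkdir -p pics; ls
python3 - <<'E'
from bench import bot
import cv2
print(bot.get_state())
for n in ["scene","top","wrist"]:
    print(n,bot.calibration(n))
    im=bot.capture(n); cv2.imwrite(f"pics/{n}0.png",cv2.cvtColor(im,cv2.COLOR_RGB2BGR))
E
```

```text
pics
{'time': 0.0, 'joint_positions': array([ 1.14288005e+00,  2.21224478e-01,  1.52761085e+00, -1.76765744e-05,
        1.39468375e+00, -1.26083264e-01]), 'dq': array([ 0.00040047, -0.00050987,  0.00157857, -0.00033536, -0.00048099,
       -0.0003973 ]), 'joint_torque': array([ 1.62211643e-03, -4.94587541e+01, -3.87392950e+01,  6.99551543e-02,
        5.67570236e-02, -1.65726092e-04]), 'position': array([0.18553586, 0.59618064, 0.22143841]), 'orientation': array([ 0.69888909,  0.10565151,  0.69924978, -0.10696514]), 'wrist_force': array([-0.22856525,  0.69218081, -0.08402416]), 'moment': array([-0.02734213, -0.08566456,  0.03666076]), 'width': 0.08709694483387116}
scene {'vertical_fov': 43.909761145736304, 'cx': 251.31027580100434, 'cy': 190.89597466646518, 'position': array([ 1.39519121, -0.83729152,  1.06071153]), 'attitude': array([0.84096591, 0.37957229, 0.16788903, 0.34715196])}
top {'vertical_fov': 57.09827638478641, 'cx': 251.2108667427383, 'cy': 194.84444088684253, 'position': array([ 0.47460913, -0.04581457,  0.95020082]), 'attitude': array([ 0.71419651,  0.03742358, -0.06070177, -0.69630318])}
wrist {'vertical_fov': 64.1250480617982, 'cx': 250.44734678087437, 'cy': 187.53014976427684, 'position': array([0.10921811, 0.6212556 , 0.38280986]), 'attitude': array([ 0.79644468, -0.117797  , -0.08585858,  0.58687993])}
```

View pics/scene0.png

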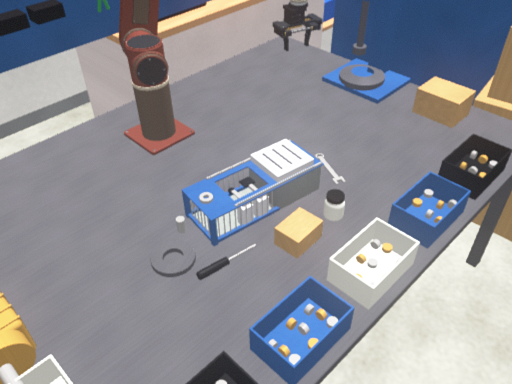

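View pics/top0.png

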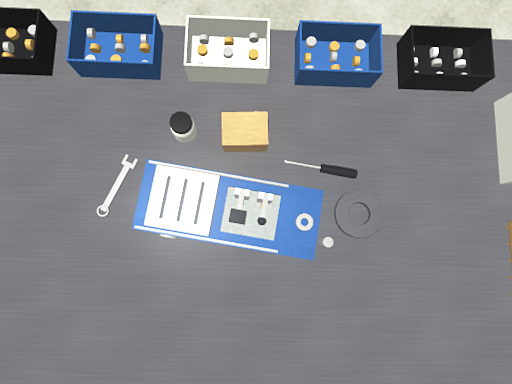

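View pics/wrist0.png

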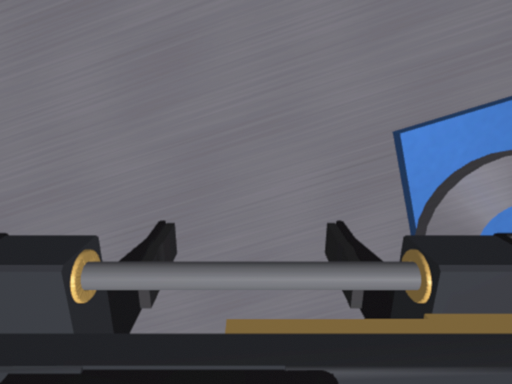

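```bash
cat > h.py <<'E'
import numpy as np, cv2
from scipy.spatial.transform import Rotation as R
from bench import bot
def ray(cal,u,v,H=384):
    f=H/2/np.tan(np.radians(cal["vertical_fov"])/2)
    d=np.array([(u-cal["cx"])/f,-(v-cal["cy"])/f,-1.0])
    q=cal["attitude"]; return cal["position"],R.from_quat(np.r_[q[1:],q[0]]).apply(d)
def onz(cal,u,v,z):
    p,d=ray(cal,u,v); return p+d*(z-p[2])/d[2]
def proj(cal,P):
    f=192/np.tan(np.radians(cal["vertical_fov"])/2); q=cal["attitude"]
    c=R.from_quat(np.r_[q[1:],q[0]]).inv().apply(np.asarray(P)-cal["position"])
    return np.array([cal["cx"]+f*c[...,0]/-c[...,2],cal["cy"]-f*c[...,1]/-c[...,2]]).T
def tool():
    s=bot.get_state(); q=s["orientation"]; return s,R.from_quat(np.r_[q[1:],q[0]])
E
python3 - <<'E'
from h import *
im=cv2.imread("pics/top0.png"); c=im[140:270,120:340]
cv2.imwrite("pics/topz.png",cv2.resize(c,None,fx=3.6,fy=3.6,interpolation=cv2.INTER_CUBIC))
im=cv2.imread("pics/scene0.png"); c=im[130:240,170:350]
cv2.imwrite("pics/scz.png",cv2.resize(c,None,fx=4,fy=4,interpolation=cv2.INTER_CUBIC))
s,T=tool(); print(T.as_matrix())
E
```

```text
[[-6.05059161e-04  2.97263813e-01  9.54795192e-01]
 [-1.36077873e-03  9.54794238e-01 -2.97264379e-01]
 [-9.99998891e-01 -1.47912753e-03 -1.73196726e-04]]
```

View pics/topz.png

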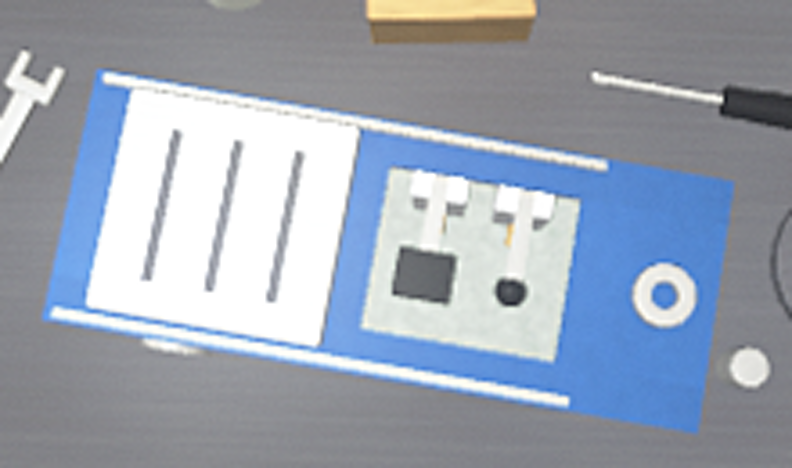

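View pics/scz.png

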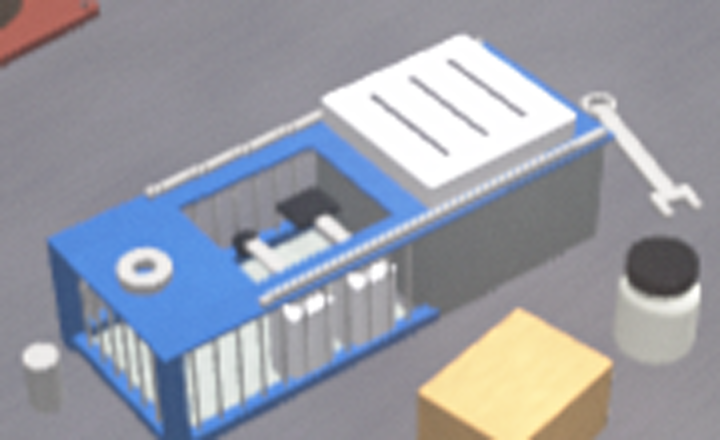

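The top view shows the deck corners at zoomed (98,70), (733,182), (698,432) and (45,320). The paddle is at (424,275), on the hood side. The ball is at (511,291).

Run:
```python
from h import *
cal=bot.calibration("top")
g=lambda a,b,z: onz(cal,120+(a+.5)/3.6-.5,140+(b+.5)/3.6-.5,z)
C=[g(*p,.11)[:2] for p in [(98,70),(733,182),(698,432),(45,320)]]
W=[g(*p,.11)[:2] for p in [(390,167),(580,199),(554,360),(361,328)]]
mod=np.array([(85,270),(85,-165),(-85,-165),(-85,270),(55,65),(55,-65),(-55,-65),(-55,65)])/1e3
obs=np.array(C+W)
a=mod-mod.mean(0); b=obs-obs.mean(0)
U,S,V=np.linalg.svd(a.T@b); Rm=(U@V).T; t=obs.mean(0)-Rm@mod.mean(0)
print("yaw",np.arctan2(Rm[1,0],Rm[0,0]),"t",t,"scale",S.sum()/(a**2).sum())
print(((obs-t)@Rm-mod)*1e3)
P=g(424,275,.095);B=g(511,291,.095)
print("paddle guard",(P[:2]-t)@Rm,"ball",(B[:2]-t)@Rm)
for p in [(130,88),(358,127),(322,346),(88,305)]: print("hood",(g(*p,.138)[:2]-t)@Rm)
print("bearing",(g(665,295,.122)[:2]-t)@Rm)
np.savez("g.npz",R=Rm,t=t)
s,T=tool(); M=T.as_matrix(); print("tool y yaw",np.arctan2(M[1,1],M[0,1]))
for n,q in dict(paddle=(-.016,.03),hs=(0,.29),he=(0,.0845)).items(): print(n,t+Rm@q)
# deck/window check in scene
cs=bot.calibration("scene")
w=np.c_[(mod@Rm.T+t),np.full(8,.11)]
print((proj(cs,w)-[170,130])*4)
```

```text
yaw -0.14559219015231423 t [ 0.54950338 -0.07213014] scale 0.9943592189383438
[[-0.05042806 -0.88338018]
 [-1.08622489  0.74842579]
 [ 0.70702005  0.34994565]
 [ 0.5990508  -1.84785871]
 [-1.0290121  -0.08017767]
 [-0.37491711  0.90466053]
 [ 1.01297775  1.09378309]
 [ 0.22153357 -0.2853985 ]]
paddle guard [-0.01225008  0.0302702 ] ball [-0.01289771 -0.02933019]
hood [0.07145107 0.23797432]
hood [0.07186669 0.08832565]
hood [-0.07087166  0.08529654]
hood [-0.07040145  0.23525075]
bearing [-0.00035353 -0.12793646]
tool y yaw 1.2689703466203601
paddle [ 0.53802501 -0.04012628]
hs [0.59157611 0.21480171]
he [0.5617625  0.01147586]
[[615.21791873 130.25420718]
 [164.64840681 357.98485267]
 [ 45.20188412 234.81420631]
 [480.98799392  35.64969428]
 [393.46661547 210.25747971]
 [255.84041407 278.53570827]
 [175.71374327 203.8004866 ]
 [310.25544315 141.25957637]]
```

send_rows([
  [[0.177,0,0],[0,0,0],-1],
  [[0.177,0,0],[0,0,0],-1],
  [[0.177,0,0],[0,0,0],-1],
  [[0.177,0,0],[0,0,0],-1],
  [[0.177,0,0],[0,0,0],-1],
  [[0.177,0,0],[0,0,0],-1],
  [[0.177,0,0],[0,0,0],-1],
  [[0.177,0,0],[0,0,0],-1],
])

```text
time: 1.15
position: [0.1857, 0.5965, 0.222]
orientation: [-0.461, -0.536, -0.46, 0.537]
wrist_force: [-0.2, -0.4, -0.7]
width: 0.0154
```

```bash
cat > st.py <<'E'
from h import *
import sys
g=np.load("g.npz"); s,T=tool(); M=T.as_matrix()
p=s["position"]; q=(p[:2]-g["t"])@g["R"]
print("t",s["time"],"guard xy",q.round(4),"z",p[2].round(4),"yaw",np.arctan2(M[1,1],M[0,1]).round(4),"F",s["wrist_force"].round(2),"w",s["width"],"j",s["joint_positions"].round(2))
print("axis x",M[:,0].round(4))
if len(sys.argv)>3:
    tg=np.r_[g["t"]+g["R"]@[float(sys.argv[1]),float(sys.argv[2])],float(sys.argv[3])]
    print("tool shift cm",(M.T@(tg-p)*100).round(2))
E
python3 st.py -.016 .03 .2
```

```text
t 1.15 guard xy [-0.457   0.6088] z 0.222 yaw -0.1528 F [-0.16 -0.42 -0.66] w 0.015370433167203273 j [ 1.14  0.22  1.53 -0.    1.39  1.3 ]
axis x [-4.e-04 -8.e-04 -1.e+00]
tool shift cm [ 2.24 44.52 57.55]
```

send_rows([
  [[-0.007,0,0],[0,2.78,3.6],-1],
  [[0,0,0],[0,2.78,3.6],-1],
  [[0,0,0],[0,2.78,3.6],-1],
  [[0,0,0],[0,2.78,3.6],-1],
  [[0,0,0],[0,2.78,3.6],-1],
  [[0,0,0],[0,2.78,3.6],-1],
  [[0,0,0],[0,2.78,3.6],-1],
  [[0,0,0],[0,2.78,3.6],-1],
])

```text
time: 2.15
position: [0.3659, 0.279, 0.2224]
orientation: [0.464, 0.534, 0.464, -0.534]
wrist_force: [1.0, 0.7, 0.5]
width: 0.0002
```

send_rows([
  [[0,0,0],[0,2.78,3.6],-1],
  [[0,0,0],[0,2.78,3.6],-1],
  [[0,0,0],[0,2.78,3.6],-1],
  [[0,0,0],[0,2.78,3.6],-1],
  [[0,0,0],[0,2.78,3.6],-1],
  [[0,0,0],[0,2.78,3.6],-1],
  [[0,0,0],[0,2.5,3.0],-1],
  [[0,0,0],[0,0,0],-1],
])

```text
time: 3.15
position: [0.5218, 0.0078, 0.2221]
orientation: [-0.463, -0.534, -0.463, 0.535]
wrist_force: [-0.5, 1.1, -0.3]
width: 0.0002
```

```bash
python3 st.py -.016 .03 .13
python3 - <<'E'
from h import *
for n in ["top","wrist","scene"]:
    im=cv2.cvtColor(bot.capture(n),cv2.COLOR_RGB2BGR)
    if n=="top": im=cv2.resize(im[110:290,120:350],None,fx=3,fy=3)
    if n=="scene": im=cv2.resize(im[90:260,150:370],None,fx=3.4,fy=3.4)
    cv2.imwrite(f"pics/{n}1.png",im)
E
```

```text
t 3.15 guard xy [-0.039   0.0751] z 0.2221 yaw -0.1435 F [-0.5   1.06 -0.26] w 0.00017541535767894945 j [-0.14 -0.03  1.79 -0.    1.38  0.01]
axis x [-5.e-04 -4.e-04 -1.e+00]
tool shift cm [9.21 2.3  4.51]
```

View pics/wrist1.png

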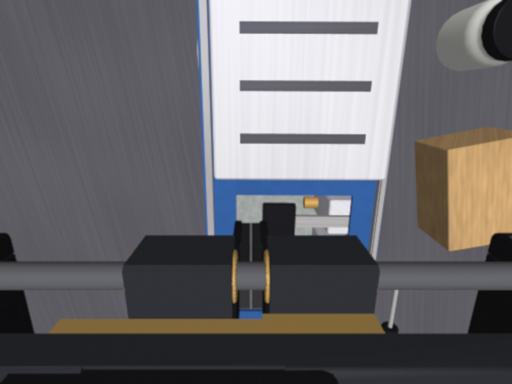

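View pics/scene1.png

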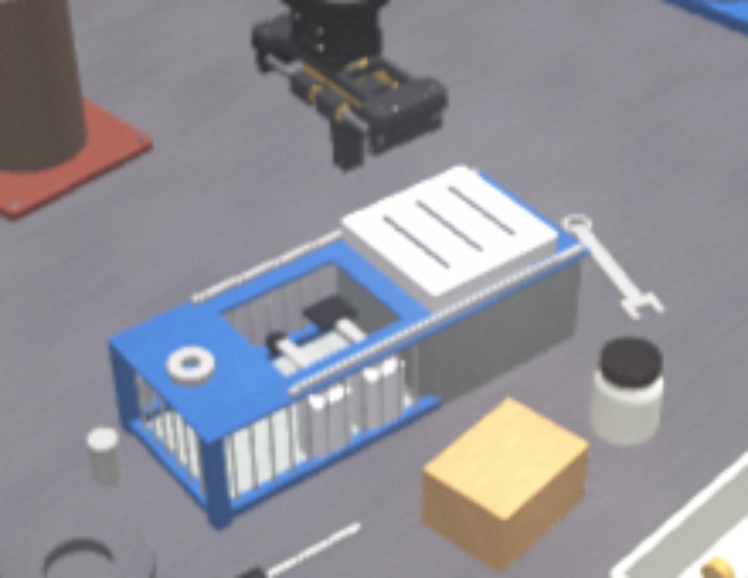

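The fingers are shut and short of the window. The paddle is visible in the wrist view at about (280,215), beside the fingertips. I'll move over it next.

send_rows([
  [[0,0,0],[0,1.15,2.25],-1],
  [[0,0,0],[0,1.15,2.25],-1],
  [[0,0,0],[0,0,0],-1],
  [[0,0,0],[3,0,0],-1],
  [[0,0,0],[3,0,0],-1],
  [[0,0,0],[2.5,0,0],-1],
  [[0,0,0],[0,0,0],-1],
  [[0,0,0],[0,0,0],-1],
])

```text
time: 4.3
position: [0.538, -0.0369, 0.1387]
orientation: [0.464, 0.534, 0.464, -0.533]
wrist_force: [0.8, 0.4, 0.2]
width: 0.0002
```

```bash
python3 st.py -.016 .03 .1
python3 - <<'E'
from h import *
for n in ["scene","wrist"]:
    im=cv2.cvtColor(bot.capture(n),cv2.COLOR_RGB2BGR)
    if n=="scene": im=cv2.resize(im[110:240,170:350],None,fx=4.2,fy=4.2)
    cv2.imwrite(f"pics/{n}2.png",im)
E
```

```text
t 4.3 guard xy [-0.0164  0.0332] z 0.1387 yaw -0.139 F [0.76 0.43 0.23] w 0.0001787542222187228 j [-0.21  0.09  1.83  0.    1.21 -0.08]
axis x [ 0.0012 -0.     -1.    ]
tool shift cm [3.87 0.04 0.32]
```

View pics/wrist2.png

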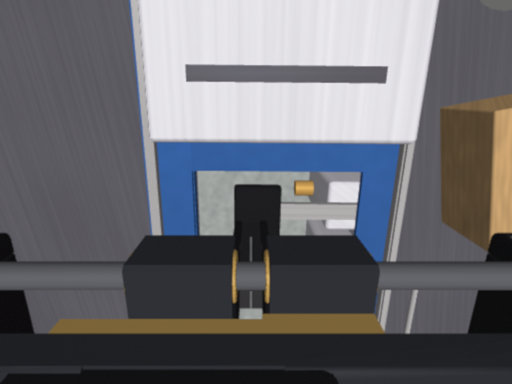

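View pics/scene2.png

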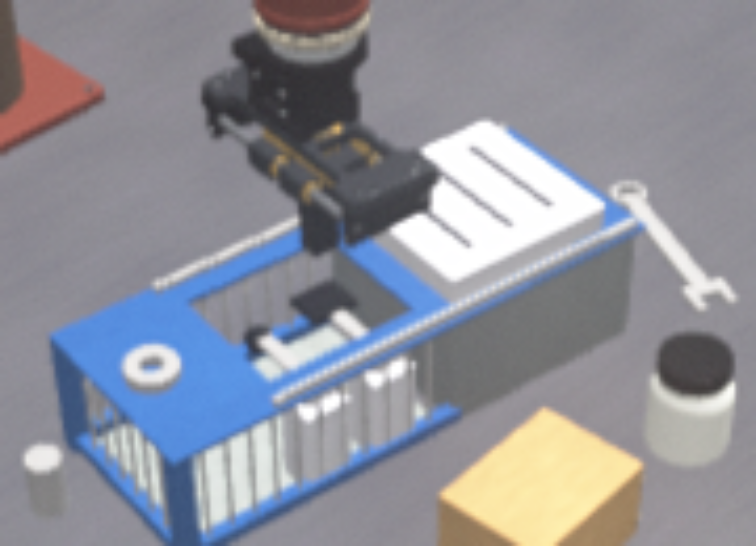

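The fingers line up with the paddle: fingers at columns 235–265, paddle at 235–280 in the wrist view. I'll descend.

send_rows([
  [[0,0,0],[0,0,0.3],-1],
  [[-0.003,0,0],[1.5,0,0],-1],
  [[0,0,0],[1.5,0,0],-1],
  [[0,0,0],[0.7,0,0],-1],
  [[0,0,0],[0.3,0,0],-1],
  [[0,0,0],[0,0,0],-1],
])

```text
time: 5.15
position: [0.5372, -0.0407, 0.0973]
orientation: [-0.464, -0.533, -0.465, 0.533]
wrist_force: [-0.0, -0.1, 0.4]
width: 0.0004
```

```bash
python3 st.py -.016 .03 .085
```

```text
t 5.15 guard xy [-0.0168  0.0293] z 0.0973 yaw -0.137 F [-0.02 -0.08  0.36] w 0.0003641737373405753 j [-0.22  0.14  1.86 -0.    1.14 -0.09]
axis x [-4.e-04  1.e-04 -1.e+00]
tool shift cm [ 1.23  0.08 -0.07]
```

send_rows([
  [[0,0,0],[0.4,0,0],-1],
  [[0,0,0],[0.4,0,0],-1],
  [[0,0,0],[0.4,0,0],-1],
  [[0,0,0],[0,0,0],-1],
])

```text
time: 5.65
position: [0.5377, -0.0408, 0.0856]
orientation: [0.465, 0.533, 0.464, -0.533]
wrist_force: [0.3, -0.2, 1.3]
width: 0.0007
```

send_rows([
  [[0,0,0],[0.3,0,0],-1],
  [[0,0,0],[0.3,0,0],-1],
  [[0,0,0],[0,0,0],-1],
])

```text
time: 6.02
position: [0.5374, -0.0408, 0.0795]
orientation: [0.465, 0.533, 0.464, -0.533]
wrist_force: [1.4, 0.4, 3.2]
width: 0.0003
```

send_rows([
  [[0,0,0],[0.2,0,0],-1],
  [[0,0,0],[0,0,0],-1],
])

```text
time: 6.28
position: [0.5372, -0.0408, 0.0774]
orientation: [-0.465, -0.533, -0.465, 0.533]
wrist_force: [1.0, -0.0, 2.9]
width: 0.0007
```

send_rows([
  [[0,0,0],[0.2,0,0],-1],
  [[0,0,0],[0,0,0],-1],
])

```text
time: 6.52
position: [0.537, -0.0407, 0.0753]
orientation: [-0.465, -0.533, -0.465, 0.533]
wrist_force: [2.8, -0.5, 3.6]
width: 0.0004
```

send_rows([
  [[0,0,0],[0.15,0,0],-1],
  [[0,0,0],[0,0,0],-1],
])

```text
time: 6.78
position: [0.537, -0.0407, 0.0739]
orientation: [-0.464, -0.533, -0.465, 0.533]
wrist_force: [0.9, -0.6, 3.6]
width: 0.0007
```

send_rows([
  [[0,0,0],[0.15,0,0],-1],
  [[0,0,0],[0,0,0],-1],
])

```text
time: 7.02
position: [0.5373, -0.0407, 0.0727]
orientation: [-0.465, -0.533, -0.465, 0.533]
wrist_force: [1.8, 0.0, 5.9]
width: 0.0006
```

send_rows([
  [[0,0,0],[0.1,0,0],-1],
  [[0,0,0],[0,0,0],-1],
])

```text
time: 7.28
position: [0.5374, -0.0408, 0.0725]
orientation: [0.465, 0.533, 0.465, -0.533]
wrist_force: [-1.2, 0.1, 11.3]
width: 0.0003
```

send_rows([
  [[0,0,0],[0.1,0,0],-1],
  [[0,0,0],[0,0,0],-1],
])

```text
time: 7.52
position: [0.5374, -0.0408, 0.0722]
orientation: [-0.465, -0.533, -0.465, 0.533]
wrist_force: [-4.2, 1.1, 16.3]
width: -0.0001
```

The force rises from 4 N to 16 N while z stalls at 72 mm, so the lever is at its stop. One more small press, then out.

send_rows([
  [[0,0,0],[0.1,0,0],-1],
  [[0,0,0],[0,0,0],-1],
])

```text
time: 7.78
position: [0.5375, -0.0408, 0.072]
orientation: [-0.465, -0.533, -0.465, 0.533]
wrist_force: [-7.1, 0.8, 22.6]
width: 0.0003
```

send_rows([
  [[0,0,0],[-1,0,0],-1],
  [[0,0,0],[-3,0,0],-1],
  [[0,0,0],[-4,0,0],-1],
  [[0,0,0],[-4,0,0],-1],
  [[0,0,0],[-2,0,0],-1],
  [[0,0,0],[0,0,0],-1],
])

```text
time: 8.52
position: [0.5374, -0.0407, 0.2103]
orientation: [0.465, 0.533, 0.464, -0.533]
wrist_force: [-0.7, 0.2, 0.2]
width: 0.0003
```

send_rows([
  [[0,0,0],[0,0.4,-4],-1],
  [[0,0,0],[0,0.4,-4],-1],
  [[0,0,0],[0,0.4,-4],-1],
  [[0,0,0],[0,0.4,-4],-1],
  [[0,0,0],[0,0,-4],-1],
  [[0,0,0],[0,0,-4],-1],
  [[0,0,0],[0,0,-2.5],-1],
  [[0,0,0],[0,0,0],-1],
])

```text
time: 9.52
position: [0.5876, 0.2209, 0.2065]
orientation: [-0.464, -0.531, -0.466, 0.534]
wrist_force: [-0.5, -0.4, 0.3]
width: 0.0006
```

```bash
python3 st.py 0 .29 .12
python3 - <<'E'
from h import *
for n in ["scene","top"]:
    im=cv2.cvtColor(bot.capture(n),cv2.COLOR_RGB2BGR)
    if n=="top": im=cv2.resize(im[140:270,120:340],None,fx=3.6,fy=3.6,interpolation=cv2.INTER_CUBIC)
    if n=="scene": im=cv2.resize(im[110:240,170:350],None,fx=4.2,fy=4.2)
    cv2.imwrite(f"pics/{n}3.png",im)
E
```

```text
t 9.525 guard xy [-0.0049  0.2955] z 0.2065 yaw -0.1344 F [-0.51 -0.43  0.26] w 0.0006061065246463296 j [0.23 0.24 1.53 0.   1.37 0.37]
axis x [-4.7e-03 -9.0e-04 -1.0e+00]
tool shift cm [8.64 0.52 0.54]
```

View pics/top3.png

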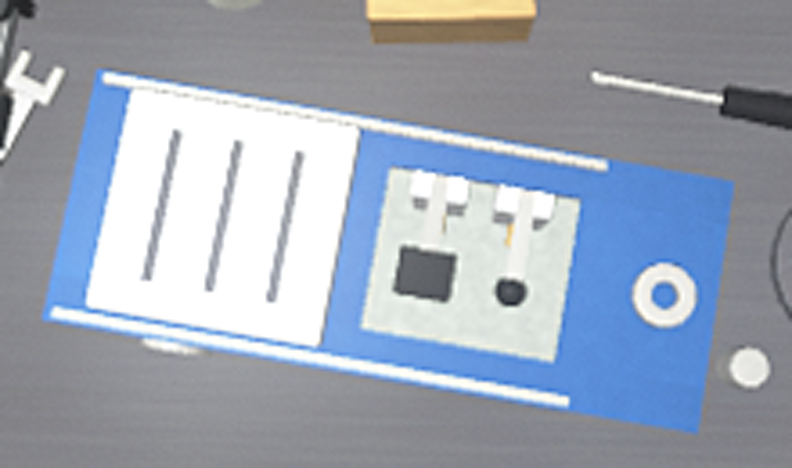

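View pics/scene3.png

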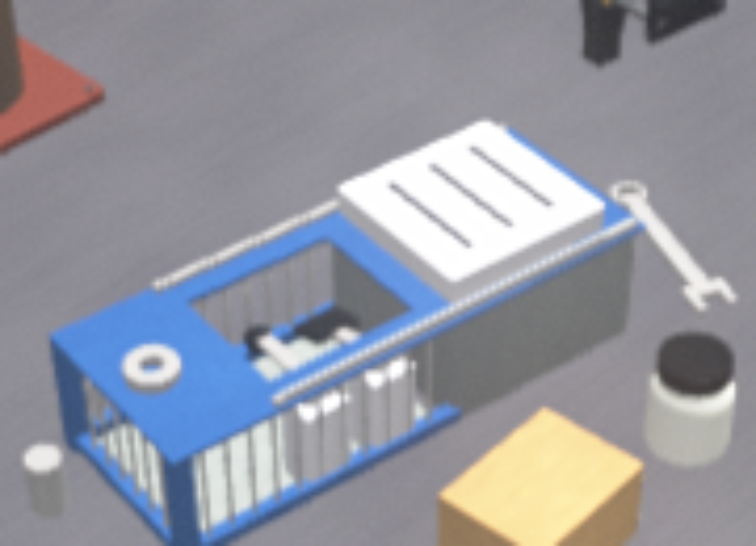

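The paddle has visibly sunk, from about (322,300) to (330,322) in the scene crop. The ball is unchanged at (258,340), and so is the bearing. Next I'll lower behind the hood.

send_rows([
  [[0.011,0,0],[0,0.5,0.3],-1],
  [[0,0,0],[0,0,0],-1],
  [[0,0,0],[3,0,0],-1],
  [[0,0,0],[3,0,0],-1],
  [[0,0,0],[2.3,0,0],-1],
  [[0,0,0],[0,0,0],-1],
])

```text
time: 10.38
position: [0.5922, 0.2149, 0.1243]
orientation: [-0.461, -0.534, -0.462, 0.537]
wrist_force: [0.5, -0.3, -0.2]
width: 0.0006
```

```bash
python3 st.py 0 .26 .121
python3 - <<'E'
from h import *
for n in ["scene"]:
    im=cv2.cvtColor(bot.capture(n),cv2.COLOR_RGB2BGR)
    im=cv2.resize(im[80:230,200:380],None,fx=4,fy=4)
    cv2.imwrite(f"pics/{n}4.png",im)
E
```

```text
t 10.375 guard xy [0.0006 0.2902] z 0.1243 yaw -0.1489 F [ 0.46 -0.34 -0.19] w 0.0005662580973607524 j [ 0.22  0.32  1.6  -0.    1.23  0.37]
axis x [-0.0045 -0.0011 -1.    ]
tool shift cm [ 0.33 -0.05  3.02]
```

View pics/scene4.png

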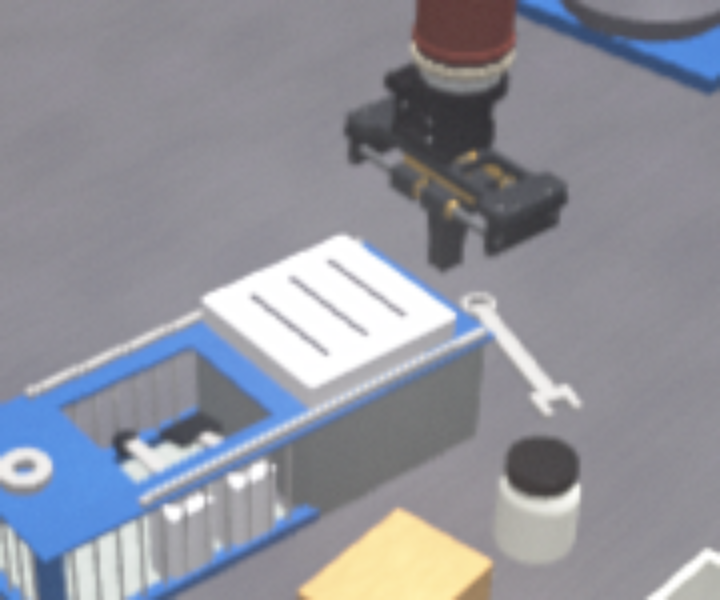

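send_rows([
  [[0,0,0],[0,0,2],-1],
  [[0,0,0],[0,0,1.5],-1],
  [[0,0,0],[0,0,1],-1],
  [[0,0,0],[0,0,1],-1],
  [[0,0,0],[0,0,1],-1],
  [[0,0,0],[0,0,0],-1],
])

```text
time: 11.18
position: [0.5839, 0.1506, 0.1264]
orientation: [-0.462, -0.535, -0.461, 0.536]
wrist_force: [-0.1, 0.0, 0.0]
width: 0.0003
```

```bash
python3 st.py 0 .0845 .124
```

```text
t 11.175 guard xy [0.0017 0.2254] z 0.1264 yaw -0.1487 F [-0.06  0.04  0.04] w 0.000262836408403167 j [ 0.12  0.25  1.67 -0.    1.21  0.27]
axis x [-7.e-04 -8.e-04 -1.e+00]
tool shift cm [ 0.25 -0.13 14.09]
```

Run:
```python
from h import *
for n in ["scene","top"]:
    im=cv2.cvtColor(bot.capture(n),cv2.COLOR_RGB2BGR)
    if n=="top": im=cv2.resize(im[140:270,120:340],None,fx=3.6,fy=3.6,interpolation=cv2.INTER_CUBIC)
    if n=="scene": im=cv2.resize(im[80:230,200:380],None,fx=4,fy=4)
    cv2.imwrite(f"pics/{n}5.png",im)
```

```text
(no output)
```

View pics/scene5.png

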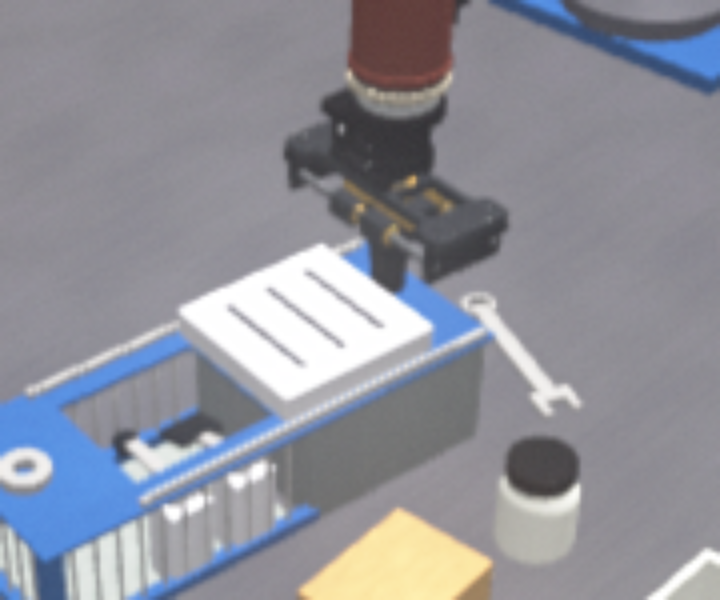

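View pics/top5.png

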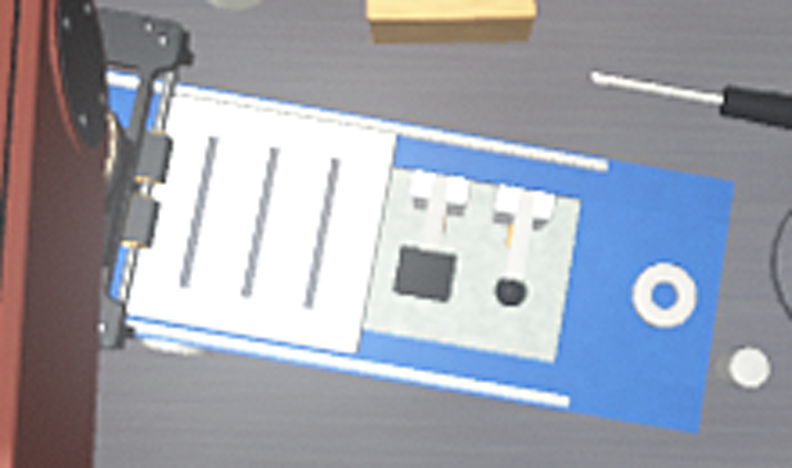

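The hood slides as the finger pushes; its leading edge moved from zoomed column 358 to 395. I'll keep pushing.

send_rows([
  [[0,0,0],[0.1,-0.1,1],-1],
  [[0,0,0],[0,0,1.6],-1],
  [[0,0,0],[0,0,1.6],-1],
  [[0,0,0],[0,0,1.6],-1],
  [[0,0,0],[0,0,1.6],-1],
  [[0,0,0],[0,0,1.6],-1],
  [[0,0,0],[0,0,1.0],-1],
  [[0,0,0],[0,0,0],-1],
])

```text
time: 12.28
position: [0.5677, 0.0516, 0.1252]
orientation: [-0.461, -0.535, -0.462, 0.537]
wrist_force: [0.5, -0.4, 0.3]
width: 0.0007
```

```bash
python3 st.py 0 .0845 .124
```

```text
t 12.275 guard xy [1.000e-04 1.251e-01] z 0.1252 yaw -0.1492 F [ 0.51 -0.38  0.26] w 0.000746550243116523 j [-0.05  0.18  1.76 -0.    1.2   0.1 ]
axis x [-1.8e-03 -8.0e-04 -1.0e+00]
tool shift cm [0.13 0.01 4.06]
```

send_rows([
  [[0,0,0],[0.1,0,1],-1],
  [[0,0,0],[0,0,1],-1],
  [[0,0,0],[0,0,0.8],-1],
  [[0,0,0],[0,0,0.4],-1],
  [[0,0,0],[0,0,0.3],-1],
])

```text
time: 12.9
position: [0.563, 0.0181, 0.1244]
orientation: [-0.461, -0.535, -0.462, 0.536]
wrist_force: [-2.0, 3.0, 1.0]
width: 0.0005
```

```bash
python3 st.py 0 .0845 .124
```

```text
t 12.9 guard xy [0.0002 0.0912] z 0.1244 yaw -0.1482 F [-1.97  2.96  1.03] w 0.0005417648230251249 j [-0.11  0.17  1.78  0.    1.2   0.04]
axis x [-7.e-04  1.e-04 -1.e+00]
tool shift cm [ 0.04 -0.02  0.67]
```

send_rows([
  [[0,0,0],[0,0,0.3],-1],
  [[0,0,0],[0,0,0.2],-1],
])

```text
time: 13.15
position: [0.5624, 0.0137, 0.1244]
orientation: [0.461, 0.536, 0.462, -0.535]
wrist_force: [-1.2, 7.7, 1.2]
width: 0.0002
```

send_rows([
  [[0,0,0],[0,0,0.1],-1],
  [[0,0,0],[0,0,0.1],-1],
])

```text
time: 13.4
position: [0.5624, 0.0137, 0.1244]
orientation: [0.461, 0.537, 0.463, -0.535]
wrist_force: [0.6, 12.8, 0.1]
width: 0.0007
```

Position stalls at y = 0.0137 with the force rising, so the hood is at its stop. A final nudge, then I'll withdraw.

send_rows([
  [[0,0,0],[0,0,0.1],-1],
  [[0,0,0],[0,0,0],-1],
])

```text
time: 13.65
position: [0.5624, 0.0136, 0.1244]
orientation: [0.461, 0.537, 0.463, -0.534]
wrist_force: [0.8, 13.9, 0.6]
width: 0.0005
```

send_rows([
  [[0,0,0],[0,0,-1],-1],
  [[0,0,0],[0,0,-2],-1],
  [[0,0,0],[0,0,-2],-1],
  [[0,0,0],[-3,0,0],-1],
  [[0,0,0],[-4,0,0],-1],
  [[0,0,0],[-4,0,0],-1],
  [[0,0,0],[-3,0,0],-1],
  [[0,0,0],[0,0,0],-1],
])

```text
time: 14.65
position: [0.5714, 0.0607, 0.2679]
orientation: [0.463, 0.537, 0.46, -0.534]
wrist_force: [0.4, 0.0, 0.2]
width: 0.0005
```

send_rows([
  [[0,0,0],[0,-1,-4],-1],
  [[0,0,0],[0,-1,-4],-1],
  [[0,0,0],[0,-1,-4],-1],
  [[0,0,0],[0,-1,-4],-1],
  [[0,0,0],[0,-1,-4],-1],
  [[0,0,0],[0,0,-3],-1],
  [[0,0,0],[0,0,0],-1],
  [[0,0,0],[0,0,0],-1],
])

```text
time: 15.65
position: [0.5534, 0.2944, 0.2631]
orientation: [-0.462, -0.535, -0.462, 0.536]
wrist_force: [-1.1, 0.5, 0.0]
width: 0.0006
```

```bash
python3 st.py
python3 - <<'E'
from h import *
for n in ["scene","top"]:
    im=cv2.cvtColor(bot.capture(n),cv2.COLOR_RGB2BGR)
    if n=="top": im=cv2.resize(im[140:270,120:340],None,fx=3.6,fy=3.6,interpolation=cv2.INTER_CUBIC)
    if n=="scene": im=cv2.resize(im[110:240,170:350],None,fx=4.2,fy=4.2)
    cv2.imwrite(f"pics/{n}6.png",im)
E
```

```text
t 15.65 guard xy [-0.0494  0.3632] z 0.2631 yaw -0.1475 F [-1.09  0.53  0.02] w 0.0006289904417879985 j [ 0.36  0.2   1.47 -0.    1.47  0.51]
axis x [-0.0018 -0.0014 -1.    ]
```

View pics/scene6.png

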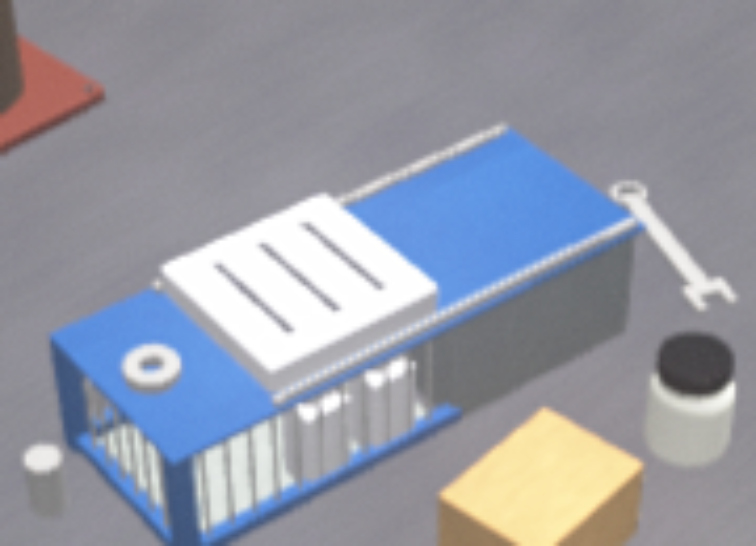

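View pics/top6.png

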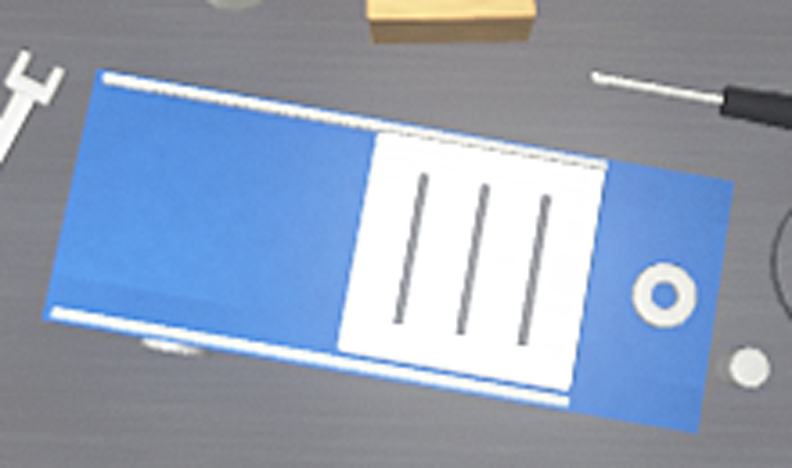

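The hood covers the whole window: its corners are at (375,133), (607,160), (570,390) and (340,350) in the top view. All the bystanders are in their original pixels, and the arm is clear.

Run:
```python
from h import *
cal=bot.calibration("top"); g=np.load("g.npz")
for a,b in [(375,133),(340,350)]: print(((onz(cal,120+(a+.5)/3.6-.5,140+(b+.5)/3.6-.5,.138)[:2]-g["t"])@g["R"]).round(4))
print(bot.close_job())
```

```text
[0.0699 0.0768]
[-0.0714  0.0736]
the job is handed in; nothing more can be done
None
```

The paddle lever is pressed down to its stop, the hood is pushed fully across the window, and the job is handed in at about 16 s of the 51 s allowed.

- **Paddle lever:** I pressed it with shut fingers through the window. It stopped at a tip height of 72 mm, with the force rising from about 4 N to 23 N. The picture taken after I drew back out shows it sunk. The expected end height was about 73–75 mm, so the reading is 1–3 mm low; calibration is good to about 2 mm.
- **Ball lever:** its position was unchanged in the pictures taken before the hood went over it. It can't be seen now.
- **Hood:** I pushed its end face until the position stalled at 14 N. The face measures at guard y of about +75 mm, which matches the stop position.
- **Surroundings:** I saw no contact with the guard. The bearing, socket, wrench, carton, grease jar and the visible part of the screwdriver are where they were in the last pictures. The disc was mostly outside those views, so I did not check it closely.
- **Finish:** the arm ended clear of everything, about 0.26 m above the bench and beyond the guard's +y end.

None of the other checks failed or disagreed.

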